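# Close and latch the lost-property box

### The job

Close the sliding cover of the grey lost-property box on the desk and latch it: lift the nose of the latch bar (pressing its thumb plate down does that), bring the cover fully home with the nose passing over the keeper's upright, then let go so that the nose drops into the notch. Do not shove the other things standing on the desk about.

Things in the scene. Friction and masses are not known exactly. Their poses are not given: they have to be found in the camera images.
- box: Grey steel box fixed to the desk, 210 (x) x 350 (y) x 100 high mm. Origin on the desk; walls at y = -170 and +180. The cover closes along +y. On the fixed ledge at the +y end (top 94 mm above the desk) stands the keeper, on the centre line: two upright steel blocks 28 wide (x), 8 thick, 16 high, at y = 128-136 and 166-174; the gap between them is the notch.
- cover (a joint): Opening of the sliding cover, m: 0 fully home at its stop, 0.13 fully open. Flat plate 192 x 295 mm, top 94 mm above the desk; about 1.5 N friction, stays where left. It carries the latch bar. With the nose down it jams at about 0.026: the nose strikes the keeper's first upright.
- latch (a joint): Tilt of the latch bar, rad: 0 level, nose down (it falls back by its weight), grows as the nose rises, firm stop at 0.32. A steel rocker on a cross pin 128 mm above the desk; pin at box y = +63 mm when the cover is home. Nose towards +y, tail with thumb plate towards -y. 1 to 2 N down on the plate raises the nose; above 0.16 it clears the keeper.
- pad (a point): Middle of the thumb plate's top, 72 mm behind the pin, 134 mm above the desk when level. Plate 44 (x) x 46 (y) x 4 mm, open above. Along its edge nearest the pin (24 mm in +y from here) stands a cross rib 44 wide, 4 thick, 13 above the plate: a finger pressing the plate can push the rib to slide the cover shut. Axes as the box's when level, tilting with the bar.
- nose (a point): Middle of the underside of the latch bar's nose: a down-turned tooth 20 (x) x 12 (y) mm reaching 27 mm below the bar, 85 mm ahead of the pin, 97 mm above the desk when level.
- notch (a point): Where the nose's underside comes to rest when the box is latched: 3 mm above the ledge, between the keeper's two uprights.
- mug: White mug, 80 mm wide, 92 mm high; origin at the centre of its underside. Leave it alone.
- bell: Steel counter bell, 84 mm wide, 56 mm high; origin at the centre of its underside. Leave it alone.
- stapler: Black stapler, 40 x 140 x 51 mm high, long along its y; origin at the centre of its underside. Leave it alone.
- tape: Black tape dispenser, 55 x 120 x 80 mm high, long along its y; origin at the centre of its underside. Leave it alone.
- can: Food can, 72 mm wide, 100 mm high, off to the left; origin at the centre of its underside. Leave it alone.

How it is judged:
By the outcome, as a careful person would: the job done as asked, in the order asked, and still so for the second after the job is handed in, with the robot touching nothing.
It also fails if it takes over 35 s, if anything falls off the work surface, if the arm or the gripper's body presses on something with over 40 N, if the wrist force passes 120 N, or if a joint passes its speed limit or range.

### The arm

A 6-joint arm with a two-finger parallel gripper is mounted at the origin on the work surface. World frame = base frame: x ahead of the robot, y to its left, z up, the work surface at z = 0. Lengths are in m, angles in rad, forces in N, time in s.
With the tool pointing down it reaches from about 0.25 to 0.725 m from the base axis. Payload 9.7 kg.
Tool frame: the origin (TCP) lies on the centre line of the jaws, within the pads' length; the fingertips stand 17 mm ahead of it and the grasp point (between the pads) lies 2 mm behind it; z points along the fingers, y is the line along which they close (so a half turn about z gives the same grasp; the last joint's range is limited). The gripper opens to 85 mm and grips with 20 to 120 N. Pads are 22 mm wide; open, the fingers measure 114 mm over their backs; the gripper's body (76 mm by 85 mm) begins 54 mm behind the grasp point. The pads swing forward as they close: fully open they stand 13 mm farther back than shut.
Start: joints at [-1.177, 0.087, 0.176, 1.66, 0, 1.571], TCP at [0.211, -0.508, 0.217] pointing down, gripper open.
Joint ranges: [-3.13, 3.13], [-0.85, 1.81], [-1.15, 1.24], [-2.2, 2.28], [-1.44, 1.52], [-3.14, 3.14]. Speed limits (rad/s): [2.22, 2.22, 2.57, 3.14, 3.14, 3.14].

### API

Orientations are given as a unit quaternion [x, y, z, w].
In Python, from bench import env, vision, sign_off gives the robot as it stands.
- The arm moves only by the tool drive_tool, never from a script. Its argument "moves" is one flat list of numbers, 7 for each row, row after row: the shift along the world's x, y, z as a fraction of full scale, then the turn, a rotation vector about the world's x, y, z as a fraction of full scale, then the closure, from -1 (fully open) to 1 (shut), so that 0 is half open. In form: [x, y, z, wx, wy, wz, gripper, x, y, z, wx, wy, wz, gripper, ...]. A call has exactly 5 rows; each row shifts and turns the commanded pose from where the row before left it; what a row does not reach is not made up. Full scale, the value 1, is 0.05 m for a shift and 8 degrees for a turn. A row lasts 1/8 s, in which the tool goes at most 62.5 mm and 10.7 degrees, less where a joint would pass 70% of its speed; a pose out of reach is approached as far as the arm can. A call with a number of a shift or a turn outside -1 to 1 is refused whole. A call with a gripper value outside its range is refused whole. The fingers move at their own pace and stop on an object; "newtons" is the grip in N (left out, the last holds). Time passes only in rows, so rows that do not move let the fingers close, or fill a call up. It gives the time, the measured TCP pose, the force, the opening and the grip force at its end, in the units of the state.
- env.observe(): the state, without advancing time (a new reading comes with each control period).
- vision.grab_frame(name): name is "side" or "top" or "wrist"; returns a dict with "pixels" (384x512x3 uint8, red, green, blue), "range_z" (384x512 float32, m along the optical axis (not along the pixel's ray), 0 where there is no reading), "K" (3x3 intrinsics, pixels), "rvec" (rotation vector, rad) and "tvec" (3), from world to camera coordinates, as OpenCV has them. Camera axes: x right, y down, z forward; pixel columns grow to the right and rows downward; lengths in m; the calibration is good to about 2 mm. A picture is of the moment at which its call begins.
- sign_off(): hands the job in; it is judged then, once.
The state is a dict: "time_s": time; "q": joint angles; "qvel": joint speeds; "joint_torque": joint torques, N m; "ee_pos": TCP position; "eef_rot": TCP orientation; "wrist_force": force on the tool from outside, world axes, zero at the start; "moment": the same for the moment, N m; "finger_gap": opening from 0.0 (shut) to 1.0 (fully open); "grip_force": force on a finger pad.
Only numpy, scipy, OpenCV 4.12 (cv2) and the standard library are available. Lean on these libraries where they do the work, as an engineer would, in place of code of your own. Each camera call takes 0.05 s, during which the arm holds its last target. There are 200 camera calls.

## Working session

There is one attempt and no reset: what is moved stays moved. The work goes in short steps, Python scripts to look and compute and a tool call to move; the robot and the scene stay as the last step left them, time stands still between calls to the robot, and variables do not carry over. Pictures are saved under pics/ and viewed, at most 10 in all, crops included, and the job is handed in when it is done.

Besides the shell and the picture viewer there is one more tool, called after "Emit:" as a command line: name --argument value ..., lists and objects as JSON in quotes. drive_tool: Moves the arm, as the interface text tells. Its arguments: {"type":"object","properties":{"moves":{"type":"array","items":{"type":"number"}},"newtons":{"type":"number"}},"required":["moves"]}

```bash
mkdir -p pics; cat > h.py <<'E'
import numpy as np,cv2
from bench import env,vision
def grab(n,save=None):
    f=vision.grab_frame(n)
    if save: cv2.imwrite('pics/'+save,f['pixels'][:,:,::-1])
    R=cv2.Rodrigues(np.array(f['rvec'],float))[0];K=np.array(f['K']);t=np.array(f['tvec'],float).ravel()
    z=f['range_z'];v,u=np.mgrid[:z.shape[0],:z.shape[1]]
    c=np.stack([(u-K[0,2])/K[0,0]*z,(v-K[1,2])/K[1,1]*z,z],-1)
    P=(c-t)@R; P[z==0]=np.nan
    return f,P
E
python3 - <<'E'
from h import *
f,P=grab('top','t1.png');np.save('P.npy',P);g,Q=grab('side','s1.png');np.save('Q.npy',Q)
s=env.observe();print(s['time_s'],s['ee_pos'],s['eef_rot'],s['finger_gap'])
E
```

```text
0.1 [ 0.21094108 -0.50771175  0.21655328] [ 9.80682422e-01  1.95605839e-01 -1.20250932e-04 -5.73555445e-04] 0.9977675846765718
```

View pics/t1.png

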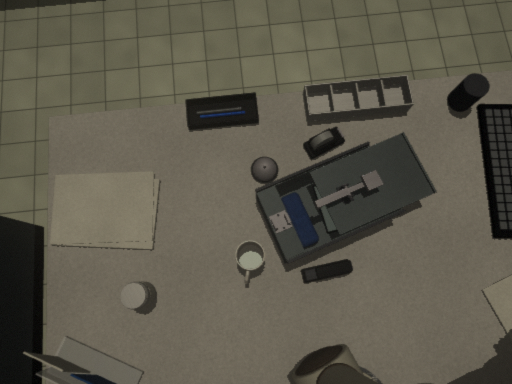

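View pics/s1.png

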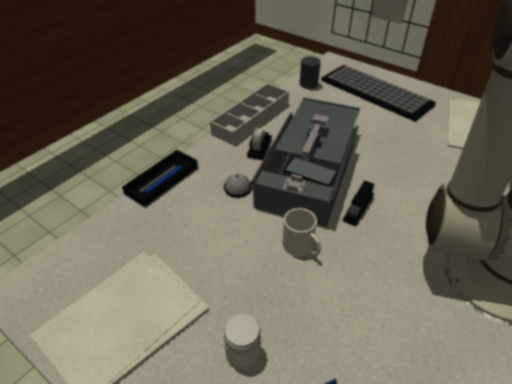

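The top view shows the box with its keeper at about (280,218), the bar running from (318,205) to the thumb plate at (372,181), and the cover open. The mug (250,260), bell (264,168), stapler (327,271) and tape (323,142) stand around it. Next I'll measure these points.

```bash
python3 - <<'E'
from h import *
P=np.load('P.npy')
for n,(u,v) in dict(plate=(372,180),bar=(345,194),keep=(280,218),cover=(400,190),mug=(250,260),tape=(323,142),stap=(335,270)).items(): print(n,P[v,u].round(4))
z=P[...,2];roi=np.zeros(z.shape,bool);roi[125:270,250:440]=1
# box top rectangle
m=(roi&(z>.085)&(z<.104)).astype(np.uint8)
n,l,s,c=cv2.connectedComponentsWithStats(m);k=1+s[1:,4].argmax();X=P[l==k];r=cv2.minAreaRect(X[:,:2].astype(np.float32));print('box',r,cv2.boxPoints(r).round(4).tolist(),len(X))
# bar/plate
m=roi&(z>.119)&(z<.16);m[:,:300]=0;X=P[m];print(len(X))
d=np.array([1,0]);r=cv2.minAreaRect(X[:,:2].astype(np.float32));print('bar',r)
vx=cv2.fitLine(X[:,:2].astype(np.float32),cv2.DIST_HUBER,0,.01,.01).ravel();print(vx)
a=vx[:2]*np.sign(vx[1]);s_=(X[:,:2]-vx[2:])@a;w=(X[:,:2]-vx[2:])@np.array([a[1],-a[0]])
for q in np.arange(s_.min(),s_.max(),.008):
  k=(s_>=q)&(s_<q+.008)
  if k.any(): print(round(q,3),k.sum(),w[k].min().round(3),w[k].max().round(3),X[k,2].mean().round(4),X[k,2].max().round(4),X[k,:2].mean(0).round(4))
E
```

```text
plate [ 0.5987 -0.1358  0.1366]
bar [ 0.5686 -0.0588  0.136 ]
keep [0.5298 0.1161 0.0944]
cover [ 0.5721 -0.2216  0.0959]
mug [0.4313 0.2098 0.0046]
tape [ 0.745  -0.0383  0.0637]
stap [ 0.3769 -0.0198  0.0539]
box ((0.5805832147598267, -0.07297676801681519), (0.2209261953830719, 0.455754816532135), 17.39659309387207) [[0.40700000524520874, 0.11150000244379044], [0.5432999730110168, -0.32350000739097595], [0.7541000247001648, -0.2574000060558319], [0.617900013923645, 0.17749999463558197]] 9069
702
bar ((0.5782186985015869, -0.0680193230509758), (0.043720949441194534, 0.18814794719219208), 17.628267288208008)
[ 0.30170637 -0.9534009   0.58199906 -0.08010969]
-0.081 44 -0.02 0.021 0.1347 0.1392 [ 0.606  -0.1531]
-0.073 47 -0.022 0.022 0.1348 0.1394 [ 0.6024 -0.1461]
-0.065 46 -0.022 0.021 0.1351 0.1392 [ 0.6001 -0.1385]
-0.057 51 -0.021 0.022 0.1347 0.1388 [ 0.5988 -0.1308]
-0.049 43 -0.022 0.022 0.1351 0.1376 [ 0.5952 -0.1236]
-0.041 34 -0.021 0.022 0.1442 0.1503 [ 0.5919 -0.1139]
-0.033 39 -0.022 0.019 0.1383 0.1511 [ 0.5915 -0.1101]
-0.025 19 -0.007 0.007 0.132 0.1351 [ 0.5886 -0.1002]
-0.017 14 -0.006 0.007 0.1331 0.1359 [ 0.5859 -0.0921]
-0.009 16 -0.007 0.006 0.1325 0.1349 [ 0.5833 -0.0852]
-0.001 18 -0.014 0.017 0.1327 0.1357 [ 0.5818 -0.0772]
0.007 43 -0.02 0.02 0.1338 0.1404 [ 0.579  -0.0698]
0.015 44 -0.018 0.018 0.1326 0.1416 [ 0.5756 -0.0625]
0.023 22 -0.01 0.01 0.1331 0.136 [ 0.574  -0.0544]
0.031 24 -0.01 0.01 0.1325 0.1364 [ 0.5718 -0.047 ]
0.039 20 -0.01 0.01 0.1334 0.1395 [ 0.569  -0.0396]
0.047 24 -0.009 0.01 0.1328 0.1364 [ 0.5665 -0.0323]
0.055 26 -0.01 0.01 0.1327 0.1361 [ 0.5639 -0.0244]
0.063 22 -0.01 0.01 0.1324 0.1348 [ 0.5627 -0.0163]
0.071 23 -0.009 0.01 0.1323 0.1356 [ 0.5599 -0.009 ]
0.079 26 -0.009 0.01 0.1319 0.1349 [ 0.5571 -0.0014]
0.087 21 -0.01 0.01 0.1328 0.1357 [0.5546 0.0066]
0.095 23 -0.009 0.01 0.1323 0.136 [0.5525 0.0139]
0.103 13 -0.009 0.009 0.1328 0.1388 [0.5499 0.0196]
```

Opening comes out at about 0.105 m, the pad at (0.600, -0.136), and box +y is (-0.30, 0.954). I'll shut the gripper and go above the pad.

Emit:
drive_tool --moves '[0.7,0.66,0,0,0,-0.065,1,0.78,0.74,0,0,0,-0.065,1,0.78,0.74,0,0,0,-0.065,1,0.78,0.74,0,0,0,-0.065,1,0.78,0.74,0,0,0,-0.065,1]' --newtons 40

```text
time_s: 0.72
ee_pos: [0.403, -0.3255, 0.2169]
eef_rot: [0.985, 0.173, -0.0, -0.0]
wrist_force: [1.1, -0.7, 0.2]
finger_gap: 0.002
grip_force: 0.0
```

Emit:
drive_tool --moves '[0.78,0.74,0,0,0,-0.065,1,0.78,0.74,0,0,0,-0.065,1,0.78,0.74,0,0,0,-0.065,1,0.78,0.74,-0.1,0,0,-0.065,1,0.6,0.6,-0.1,0,0,-0.065,1]'

```text
time_s: 1.35
ee_pos: [0.5892, -0.1471, 0.2064]
eef_rot: [0.988, 0.151, -0.0, -0.0]
wrist_force: [-0.6, -0.6, 0.1]
finger_gap: 0.001
grip_force: 0.0
```

Emit:
drive_tool --moves '[0.15,0.15,0,0,0,0,1,0,0,-0.3,0,0,0,1,0,0,0,0,0,0,1,0,0,0,0,0,0,1,0,0,0,0,0,0,1]'

```text
time_s: 1.98
ee_pos: [0.5953, -0.1421, 0.1928]
eef_rot: [0.989, 0.15, 0.0, 0.0]
wrist_force: [-0.3, -0.1, -0.6]
finger_gap: 0.003
grip_force: 0.0
```

```bash
python3 - <<'E'
from h import *
f,P=grab('side','s2.png')
g,W=grab('wrist','w2.png')
a=cv2.resize(f['pixels'][60:230,210:400],(800,600)) if 0 else cv2.resize(f['pixels'][70:220,220:400],(540,450),interpolation=cv2.INTER_CUBIC)
b=g['pixels'][:,:,::-1]
cv2.imwrite('pics/c2.png',np.vstack([a[:,:,::-1][:, :],])); 
s=env.observe();print(s['time_s'],s['ee_pos'],s['eef_rot'],s['wrist_force'],s['finger_gap'])
E
```

```text
2.075 [ 0.5954175  -0.14181331  0.1926776 ] [9.88587580e-01 1.50646829e-01 3.30705258e-04 1.40613542e-04] [ 0.01392542 -1.48248995 -0.3775467 ] 0.006899454885561217
```

View pics/w2.png

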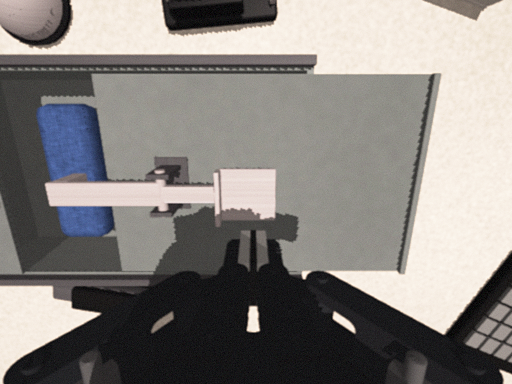

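View pics/c2.png

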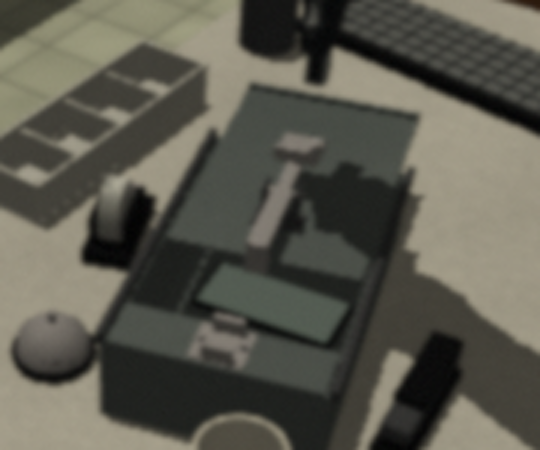

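The wrist view shows the plate at columns 221–275, with the rib at (217,197) and the shut fingers at about (252,235). The side crop shows the fingers standing over the plate. I'll measure the pad from close by.

```bash
python3 - <<'E'
from h import *
g,W=grab('wrist')
for u,v in [(248,195),(224,195),(272,195),(248,172),(248,216),(217,178),(217,215),(160,192),(52,193)]: print(u,v,W[v,u].round(4))
a=np.array([-.300,.954]);b=np.array([.954,.3]);z=W[...,2]
m=(z>.129)&(z<.141);m[:,:222]=0;m[:,280:]=0;m[:162]=0;m[226:]=0
X=W[m][:,:2];s=env.observe();t=np.array(s['ee_pos'][:2])
print(len(X),'along',np.percentile(X@a,[1,99])-t@a,'across',np.percentile(X@b,[1,99])-t@b)
m=(z>.143)&(z<.155);m[:,:205]=0;m[:,230:]=0;m[:162]=0;m[226:]=0
X=W[m][:,:2];print('rib',np.percentile(X@a,[1,99])-t@a,W[m][:,2].max())
# fingers
m=(z>.168)&(z<.19)&(W[...,0]>.55);X=W[m][:,:2];print('fing',len(X),np.percentile(X@a,[2,98])-t@a,np.percentile(X@b,[2,98])-t@b,z[m].min())
E
```

```text
248 195 [ 0.6014 -0.1358  0.135 ]
224 195 [ 0.5955 -0.1173  0.1347]
272 195 [ 0.6063 -0.1548  0.1321]
248 172 [ 0.6195 -0.1303  0.1347]
248 216 [ 0.5839 -0.1412  0.1348]
217 178 [ 0.6109 -0.1088  0.1469]
217 215 [ 0.5829 -0.1166  0.1486]
160 192 [ 0.5816 -0.0667  0.1322]
52 193 [0.5539 0.018  0.1312]
2765 along [-0.01750964  0.02488742] across [-0.01471814  0.02857667]
rib [0.02588709 0.02990671] 0.14873472513243022Traceback (most recent call last):
  File "<stdin>", line 11, in <module>
    return _quantile_unchecked(
        a, q, axis, out, overwrite_input, method, keepdims, weights)
    return _ureduce(a,
                    func=_quantile_ureduce_func,
    ...<5 lines>...
                    overwrite_input=overwrite_input,
                    method=method)
    r = func(a, **kwargs)
    result = _quantile(arr,
                       quantiles=q,
    ...<2 lines>...
                       out=out,
                       weights=wgt)
    slices_having_nans = np.isnan(arr[-1, ...])
                                  ~~~^^^^^^^^^
IndexError: index -1 is out of bounds for axis 0 with size 0
```

The pad measures (0.6014, -0.1358, 0.135), which agrees with the first fix. I'll shift about 7 mm across and 5 mm along, then descend.

Emit:
drive_tool --moves '[0.1,0.14,-0.3,0,0,0,1,0,0,-0.3,0,0,0,1,0,0,-0.12,0,0,0,1,0,0,0,0,0,0,1,0,0,0,0,0,0,1]'

```text
time_s: 2.75
ee_pos: [0.6006, -0.1345, 0.1566]
eef_rot: [0.989, 0.151, 0.0, 0.0]
wrist_force: [0.4, -0.8, 0.8]
finger_gap: -0.002
grip_force: 0.0
```

Emit:
drive_tool --moves '[0,0,-0.1,0,0,0,1,0,0,-0.1,0,0,0,1,0,0,-0.1,0,0,0,1,0,0,-0.05,0,0,0,1,0,0,0,0,0,0,1]'

```text
time_s: 3.38
ee_pos: [0.6004, -0.1344, 0.1384]
eef_rot: [0.989, 0.151, -0.0, -0.0]
wrist_force: [-0.1, -0.6, -0.3]
finger_gap: 0.001
grip_force: 0.0
```

```bash
cat > m.py <<'E'
from h import *
import sys
f,P=grab('side');c=f['pixels'][70:220,220:400]
cv2.imwrite('pics/'+sys.argv[1],cv2.resize(c,(540,450),interpolation=cv2.INTER_CUBIC)[:,:,::-1])
f,P=grab('top');a=np.array([-.3016,.9534]);b=np.array([.9534,.3016]);o=np.array([.582,-.0801])
d=P[...,:2]-o;s=d@a;w=d@b;z=P[...,2]
for q in np.arange(-.03,.21,.01):
  k=(abs(w)<.007)&(s>=q)&(s<q+.01)&(z>.12)&(z<.19)
  if k.any(): print(round(q,3),k.sum(),np.median(z[k]).round(4))
s=env.observe();print(s['time_s'],s['ee_pos'],s['wrist_force'])
E
python3 m.py c3.png
```

```text
-0.03 19 0.1334
-0.02 20 0.1326
-0.01 19 0.1319
0.0 22 0.1323
0.01 18 0.1318
0.02 20 0.1326
0.03 21 0.1332
0.04 19 0.1327
0.05 20 0.1331
0.06 17 0.1329
0.07 22 0.1323
0.08 19 0.1327
0.09 20 0.1338
0.1 14 0.1324
3.475 [ 0.60056056 -0.13441322  0.13882006] [-0.07028337 -0.0562807  -0.995071  ]
```

View pics/c3.png

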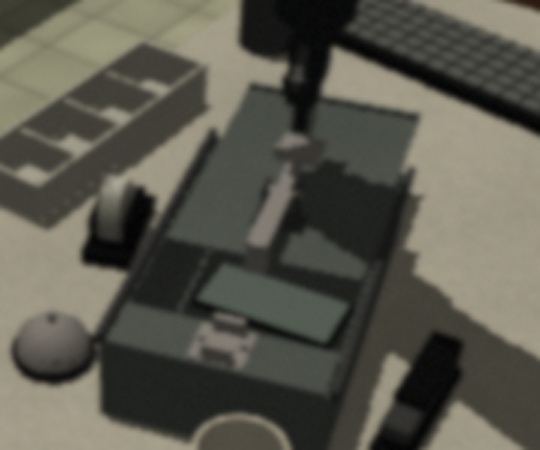

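The finger stands over the plate, but the bar is still level and there is no contact force. The tips reach less far than I assumed, so I'll keep lowering.

Emit:
drive_tool --moves '[0,0,-0.06,0,0,0,1,0,0,-0.06,0,0,0,1,0,0,-0.06,0,0,0,1,0,0,0,0,0,0,1,0,0,0,0,0,0,1]'

```text
time_s: 4.1
ee_pos: [0.6005, -0.1344, 0.1297]
eef_rot: [0.989, 0.151, 0.0, -0.0]
wrist_force: [-0.2, 0.6, 0.5]
finger_gap: -0.002
grip_force: 0.0
```

```bash
python3 m.py c4.png
```

```text
-0.03 21 0.1325
-0.02 19 0.1319
-0.01 20 0.1323
0.0 19 0.1329
0.01 18 0.1331
0.02 22 0.1329
0.03 19 0.1316
0.04 20 0.1325
0.05 19 0.1329
0.06 19 0.1329
0.07 19 0.1331
0.08 19 0.1322
0.09 20 0.1338
0.1 14 0.1325
4.2 [ 0.60060113 -0.13442496  0.12983042] [-0.1011531  -0.57874229 -0.12897032]
```

```bash
python3 - <<'E'
from h import *
g,W=grab('wrist','w4.png')
f=vision.grab_frame('side');cv2.imwrite('pics/s4.png',cv2.resize(f['pixels'][60:180,270:390],(600,600),interpolation=cv2.INTER_CUBIC)[:,:,::-1])
K=np.array(f['K']);s=env.observe()
e=np.array(s['ee_pos'])
print(cv2.projectPoints(np.array([e,e-[0,0,.017],[.6,-.1355,.135]]),np.array(f['rvec']),np.array(f['tvec']),K,None)[0].reshape(-1,2))
print(cv2.projectPoints(np.array([e,e-[0,0,.017],[.6,-.1355,.135]]),np.array(g['rvec']),np.array(g['tvec']),np.array(g['K']),None)[0].reshape(-1,2))
E
```

```text
[[318.36132561 120.22880578]
 [317.82402503 124.95064642]
 [318.88540453 118.67245181]]
[[252.99411758 234.64253842]
 [252.97974594 223.63763056]
 [254.42619926 239.76350256]]
```

View pics/w4.png

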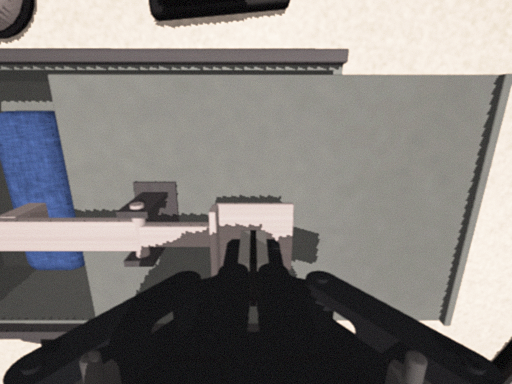

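View pics/s4.png

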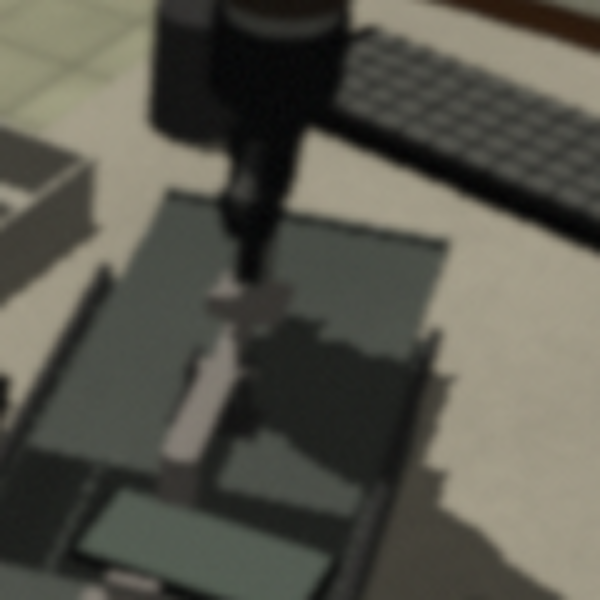

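The finger is over the plate at (252,232) in the wrist view, and the bar is still level. I'll lower further in small steps while watching the force and tilt.

Emit:
drive_tool --moves '[0,0,-0.04,0,0,0,1,0,0,-0.04,0,0,0,1,0,0,0,0,0,0,1,0,0,0,0,0,0,1,0,0,0,0,0,0,1]'

```text
time_s: 4.92
ee_pos: [0.6006, -0.1344, 0.1258]
eef_rot: [0.989, 0.151, 0.0, 0.0]
wrist_force: [-0.8, -0.3, -0.0]
finger_gap: 0.0
grip_force: 0.0
```

```bash
python3 m.py c5.png | tail -4; python3 - <<'E'
from h import *
g,W=grab('wrist')
cv2.imwrite('pics/w5.png',cv2.resize(g['pixels'][170:330,150:350],(800,600) if 0 else (750,600),interpolation=cv2.INTER_CUBIC)[:,:,::-1])
for u in (236,245,252,260,268): print(u,[(v,W[v,u].round(3).tolist()) for v in (215,228,240,255)])
E
```

```text
0.08 18 0.1334
0.09 20 0.1336
0.1 14 0.1323
5.025 [ 0.60056786 -0.13441011  0.12575927] [0.34008647 0.60300616 0.87641966]
236 [(215, [0.613, -0.12, 0.134]), (228, [0.605, -0.123, 0.133]), (240, [0.606, -0.123, 0.15]), (255, [0.606, -0.124, 0.165])]
245 [(215, [0.615, -0.125, 0.134]), (228, [0.607, -0.127, 0.135]), (240, [0.611, -0.127, 0.156]), (255, [0.61, -0.128, 0.17])]
252 [(215, [0.616, -0.129, 0.135]), (228, [0.609, -0.131, 0.135]), (240, [0.612, -0.13, 0.157]), (255, [0.612, -0.13, 0.172])]
260 [(215, [0.618, -0.133, 0.135]), (228, [0.61, -0.136, 0.135]), (240, [0.613, -0.134, 0.156]), (255, [0.613, -0.134, 0.171])]
268 [(215, [0.619, -0.137, 0.136]), (228, [0.611, -0.14, 0.135]), (240, [0.61, -0.14, 0.149]), (255, [0.61, -0.139, 0.164])]
```

View pics/w5.png

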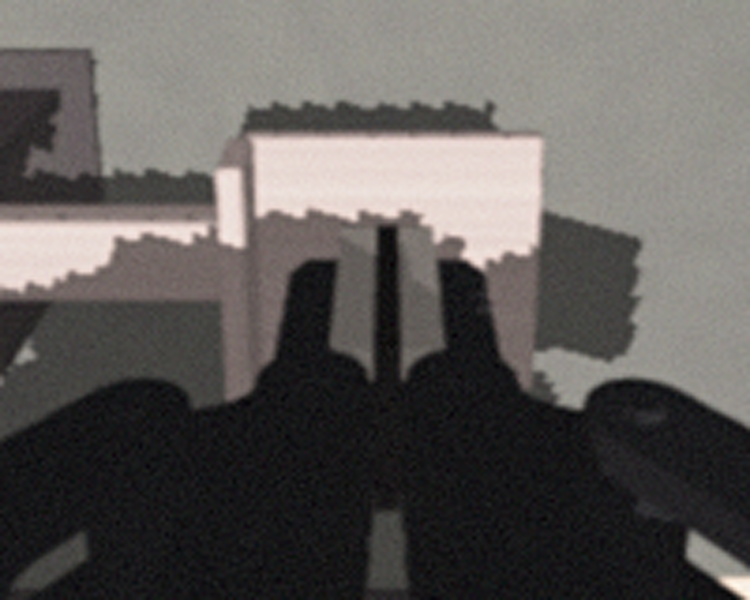

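In the wrist close-up the shut fingers end over the middle of the plate, at about (390,235) in the crop, with depth giving their tips at z ≈ 0.145, still 8–10 mm above it. So the real tip sits about 18 mm above the TCP reading's prediction, and I'll trust the depth and contact instead.

Emit:
drive_tool --moves '[0,0,-0.04,0,0,0,1,0,0,-0.04,0,0,0,1,0,0,-0.04,0,0,0,1,0,0,-0.04,0,0,0,1,0,0,0,0,0,0,1]'

```text
time_s: 5.7
ee_pos: [0.6005, -0.1345, 0.1176]
eef_rot: [0.989, 0.151, -0.0, 0.0]
wrist_force: [-0.9, -0.3, 0.8]
finger_gap: 0.001
grip_force: 0.5
```

```bash
python3 m.py c6.png; python3 - <<'E'
from h import *
g,W=grab('wrist')
for u in (245,252,260): print(u,[(v,W[v,u].round(3).tolist()) for v in range(218,245,4)])
E
```

```text
-0.03 17 0.1312
-0.02 21 0.1313
-0.01 18 0.1324
0.0 19 0.1326
0.01 19 0.1334
0.02 18 0.1331
0.03 19 0.1345
0.04 16 0.1341
0.05 21 0.1339
0.06 19 0.1345
0.07 18 0.1342
0.08 22 0.1343
0.09 19 0.1358
0.1 16 0.1357
5.8 [ 0.60052015 -0.1344597   0.11776817] [-1.17501719 -0.76167299  1.66254482]
245 [(218, [0.616, -0.125, 0.133]), (222, [0.613, -0.126, 0.132]), (226, [0.611, -0.126, 0.133]), (230, [0.61, -0.127, 0.136]), (234, [0.611, -0.127, 0.142]), (238, [0.611, -0.127, 0.146]), (242, [0.61, -0.127, 0.15])]
252 [(218, [0.617, -0.129, 0.133]), (222, [0.615, -0.129, 0.133]), (226, [0.612, -0.13, 0.132]), (230, [0.612, -0.13, 0.137]), (234, [0.612, -0.13, 0.142]), (238, [0.611, -0.131, 0.146]), (242, [0.612, -0.13, 0.151])]
260 [(218, [0.618, -0.133, 0.131]), (222, [0.616, -0.134, 0.132]), (226, [0.613, -0.135, 0.131]), (230, [0.613, -0.135, 0.137]), (234, [0.613, -0.135, 0.141]), (238, [0.612, -0.135, 0.145]), (242, [0.613, -0.134, 0.151])]
```

Contact: the bar has begun to tilt, about 0.03 rad. I'll press 11 mm more, aiming for about 0.23 rad.

Emit:
drive_tool --moves '[0,0,-0.06,0,0,0,1,0,0,-0.06,0,0,0,1,0,0,-0.06,0,0,0,1,0,0,-0.04,0,0,0,1,0,0,0,0,0,0,1]'

```text
time_s: 6.48
ee_pos: [0.6005, -0.1343, 0.1065]
eef_rot: [0.989, 0.151, -0.0, -0.0]
wrist_force: [-0.1, 0.1, 1.5]
finger_gap: 0.001
grip_force: 0.5
```

```bash
python3 m.py c7.png; python3 - <<'E'
from h import *
g,W=grab('wrist');cv2.imwrite('pics/w7.png',cv2.resize(g['pixels'][170:330,150:350],(750,600),interpolation=cv2.INTER_CUBIC)[:,:,::-1])
E
```

```text
-0.03 16 0.1257
-0.02 18 0.1265
-0.01 17 0.1295
0.0 20 0.1313
0.01 18 0.1332
0.02 18 0.1349
0.03 18 0.138
0.04 21 0.1396
0.05 17 0.1424
0.06 18 0.1441
0.07 20 0.1457
0.08 18 0.149
0.09 20 0.1502
0.1 29 0.1404
6.575 [ 0.60051484 -0.13431406  0.10670122] [0.15277558 0.24560622 1.36671478]
```

The tilt is about 0.22 rad, which clears the keeper. Now I'll slide along box +y (-0.30, 0.954).

Emit:
drive_tool --moves '[-0.03,0.095,0,0,0,0,1,-0.06,0.19,0,0,0,0,1,-0.06,0.19,0,0,0,0,1,-0.06,0.19,0,0,0,0,1,0,0,0,0,0,0,1]'

```text
time_s: 7.25
ee_pos: [0.5897, -0.0999, 0.1068]
eef_rot: [0.988, 0.152, -0.0, -0.0]
wrist_force: [-0.5, -0.1, 0.9]
finger_gap: -0.003
grip_force: 0.5
```

```bash
python3 m.py c8.png
```

```text
-0.02 1 0.1526
-0.01 4 0.1628
0.0 10 0.1278
0.01 15 0.127
0.02 19 0.1276
0.03 20 0.13
0.04 17 0.1321
0.05 20 0.135
0.06 18 0.1369
0.07 16 0.1379
0.08 19 0.1412
0.09 18 0.1434
0.1 18 0.1452
0.11 18 0.1472
0.12 19 0.1505
0.13 28 0.1496
0.14 7 0.1253
7.35 [ 0.58990565 -0.10071622  0.1066819 ] [ 0.71838426 -0.32722176  1.80132576]
```

The cover follows (about 32 mm) with tilt at 0.23 rad. Continuing.

Emit:
drive_tool --moves '[-0.06,0.19,0,0,0,0,1,-0.06,0.19,0,0,0,0,1,-0.06,0.19,0,0,0,0,1,-0.06,0.19,0,0,0,0,1,-0.06,0.19,0,0,0,0,1]'

```text
time_s: 7.98
ee_pos: [0.5749, -0.0529, 0.1067]
eef_rot: [0.989, 0.151, 0.0, 0.0]
wrist_force: [0.4, -1.9, 1.0]
finger_gap: -0.002
grip_force: 1.3
```

```bash
python3 m.py c9.png
```

```text
0.03 2 0.1405
0.04 3 0.1696
0.05 10 0.1503
0.06 11 0.1261
0.07 17 0.129
0.08 19 0.1299
0.09 20 0.1331
0.1 18 0.1349
0.11 19 0.1369
0.12 19 0.1395
0.13 18 0.1401
0.14 19 0.1434
0.15 20 0.1453
0.16 19 0.1472
0.17 21 0.1502
0.18 27 0.1501
0.19 7 0.1234
8.075 [ 0.57460776 -0.05235887  0.10677268] [0.00496131 0.51303663 1.14821093]
```

About 22 mm remain and the tilt holds. I'll bring it home gently.

Emit:
drive_tool --moves '[-0.06,0.19,0,0,0,0,1,-0.036,0.114,0,0,0,0,1,-0.018,0.057,0,0,0,0,1,-0.012,0.038,0,0,0,0,1,0,0,0,0,0,0,1]'

```text
time_s: 8.7
ee_pos: [0.5686, -0.0335, 0.1066]
eef_rot: [0.989, 0.151, -0.0, -0.0]
wrist_force: [0.3, 0.6, 0.8]
finger_gap: 0.002
grip_force: 0.5
```

Emit:
drive_tool --moves '[-0.006,0.019,0,0,0,0,1,-0.006,0.019,0,0,0,0,1,0,0,0,0,0,0,1,0,0,0,0,0,0,1,0,0,0,0,0,0,1]'

```text
time_s: 9.32
ee_pos: [0.5681, -0.0318, 0.1067]
eef_rot: [0.989, 0.151, -0.0, -0.0]
wrist_force: [0.5, -0.7, 1.3]
finger_gap: -0.001
grip_force: 0.8
```

```bash
python3 m.py c10.png
```

```text
0.05 2 0.122
0.06 4 0.1632
0.07 12 0.1778
0.08 8 0.1256
0.09 18 0.1285
0.1 19 0.1307
0.11 20 0.1329
0.12 18 0.1355
0.13 18 0.1369
0.14 21 0.14
0.15 20 0.1416
0.16 20 0.1432
0.17 19 0.146
0.18 20 0.1486
0.19 19 0.1505
0.2 27 0.1506
9.425 [ 0.56810971 -0.03182516  0.10664434] [ 0.11955725 -1.57985879  0.84114645]
```

Emit:
drive_tool --moves '[-0.006,0.019,0,0,0,0,1,-0.006,0.019,0,0,0,0,1,0,0,0,0,0,0,1,0,0,0,0,0,0,1,0,0,0,0,0,0,1]'

```text
time_s: 10.05
ee_pos: [0.5678, -0.0307, 0.1069]
eef_rot: [0.989, 0.151, 0.0, 0.001]
wrist_force: [1.6, -5.2, 1.6]
finger_gap: 0.002
grip_force: 3.5
```

Emit:
drive_tool --moves '[-0.006,0.019,0,0,0,0,1,0,0,0,0,0,0,1,0,0,0,0,0,0,1,0,0,0,0,0,0,1,0,0,0,0,0,0,1]'

```text
time_s: 10.68
ee_pos: [0.5678, -0.0305, 0.1071]
eef_rot: [0.989, 0.15, 0.0, 0.002]
wrist_force: [2.5, -10.2, 2.5]
finger_gap: 0.001
grip_force: 5.5
```

That is a firm stop: 10 N and no further motion. I'll relax 2 mm, then lift straight off.

Emit:
drive_tool --moves '[0.012,-0.038,0,0,0,0,1,0,0,0.1,0,0,0,1,0,0,0.2,0,0,0,1,0,0,0.4,0,0,0,1,0,0,0.8,0,0,0,1]'

```text
time_s: 11.3
ee_pos: [0.567, -0.0305, 0.1816]
eef_rot: [0.989, 0.151, -0.001, -0.0]
wrist_force: [1.0, 0.3, 0.0]
finger_gap: -0.002
grip_force: 0.0
```

Emit:
drive_tool --moves '[0,-0.4,0.8,0,0,0,1,0,-0.8,0.4,0,0,0,1,0,-0.8,0,0,0,0,1,0,-0.8,0,0,0,0,1,0,0,0,0,0,0,1]'

```text
time_s: 11.92
ee_pos: [0.5676, -0.1728, 0.2419]
eef_rot: [0.989, 0.15, -0.0, -0.0]
wrist_force: [0.3, -0.2, -0.4]
finger_gap: 0.002
grip_force: 0.0
```

```bash
python3 m.py c11.png
```

```text
0.02 14 0.1342
0.03 18 0.1342
0.04 19 0.1355
0.05 20 0.1347
0.06 11 0.1368
0.07 30 0.1342
0.08 20 0.1336
0.09 19 0.1334
0.1 20 0.1313
0.11 20 0.1327
0.12 20 0.1335
0.13 20 0.1325
0.14 21 0.1327
0.15 20 0.1331
0.16 20 0.1327
0.17 18 0.1321
0.18 23 0.1328
0.19 19 0.1332
0.2 21 0.1327
12.025 [ 0.56774282 -0.17071803  0.24197649] [-0.63493949  0.47933927  0.07314543]
```

View pics/c11.png

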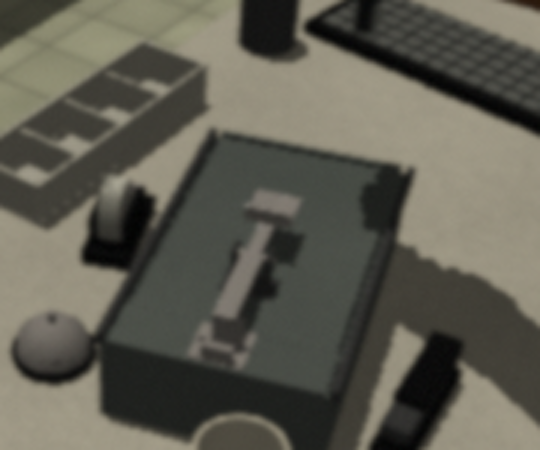

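The cover is fully home, the bar is level (0.133 m along its whole length), and the nose sits in the keeper at (222,340). The other objects haven't moved and the arm is clear.

```bash
python3 -c "
from bench import sign_off
print(sign_off())"
```

```text
the job is handed in; nothing more can be done
None
```

The cover is closed and latched with the nose down in the notch, the other things on the desk were not touched, and the job was handed in at about 12 s of the 35 s limit.

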